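# Open the sample chamber of a mineral analyser

### The arm

A 6-joint arm with a two-finger parallel gripper is mounted at the origin on a cart in front of the work surface, level with it; the furniture and walls round the work are solid. World frame = base frame: x ahead of the robot, y to its left, z up, the work surface at z = 0. Lengths are in mm, angles in rad, forces in N, time in s.
With the tool pointing down it reaches from about 400 to 825 mm from the base axis. Payload 7 kg.
Tool frame: the origin (TCP) lies at the very end of the fingers, on their centre line; the grasp point (between the pads) lies pinch_z behind it (pinch_z is the distance from the TCP to the grasp point, in mm); z points along the fingers, y is the line along which they close (so a half turn about z gives the same grasp; the last joint's range is limited). The gripper opens to 88 mm and grips with 3 to 60 N. Pads are 19 mm wide; open, the fingers measure 130 mm over their backs; the gripper's body (78 mm by 193 mm) begins 47 mm behind the grasp point.
Start: joints at [1.519, 0.359, 0.012, 0, -1.224, -0.288], TCP at [224.984, 636.378, 226.561] pointing down, gripper open.
Joint ranges: [-3.07, 3.07], [-1.43, 2.12], [-1.02, 1.25], [-3.03, 1.67], [-3.05, -0], [-3.03, 3.03]. Speed limits (rad/s): [2.39, 2.39, 3.01, 3.14, 3.14, 3.14].

### API

Orientations are given as a rotation vector (axis times angle).
In Python, from bench import * gives the robot as it stands.
- The arm moves only by the tool carry_out, never from a script. Its argument "targets" is text: rows parted by semicolons, each of 5 numbers parted by spaces: the shift along the tool's x, y, z in mm, then the turn about the tool's z in rad, then the opening, from 0 (shut) to 1 (fully open). A call has 1 to 12 rows; each row is the pose to reach, as a shift and turn from the pose commanded when the call began, along the tool's axes at that moment; what a row does not reach only later rows make up. A row lasts 1/10 s, in which the tool goes at most 50 mm and 8.59 degrees, less where a joint would pass 70% of its speed; a pose out of reach is approached as far as the arm can. A call with a gripper value outside its range is refused whole. The fingers move at their own pace and stop on an object; "force" is the grip in N (left out, the last holds). Time passes only in rows, so rows that repeat a pose let the fingers close. It gives the time, the measured TCP pose, the force, the opening and the grip force at its end, in the units of the state.
- sense(): the state, without advancing time (a new reading comes with each control period).
- capture(name): name is "scene" or "top" or "wrist"; returns (picture, depth): 400x640x3 uint8, red, green, blue; 400x640 float32, mm along the optical axis (not along the pixel's ray), 0 where there is no reading.
- get_calibration(name): a dict with "K" (3x3 intrinsics, pixels), "k1" (the pictures are not rectified: a ray, as slopes to the right and down, at radius r is drawn at 1 + k1 r^2 times it, then the intrinsics apply), "R" (3x3) and "t" (3): a world point X has camera coordinates R X + t. Camera axes: x right, y down, z forward; pixel columns grow to the right and rows downward; lengths in mm; the calibration is good to about 2 mm. A picture is of the moment at which its call begins: read the wrist's pose just before it. get_calibration takes no time and is no camera call; for the wrist camera it gives the pose at the moment of the call.
- hand_in(): hands the job in; it is judged then, once.
The state is a dict: "t": time; "joint_pos": joint angles; "qvel": joint speeds; "joint_torque": joint torques, N m; "tcp_pos": TCP position; "ee_rot": TCP orientation; "contact_force": force on the tool from outside, world axes, zero at the start; "ft_torque": the same for the moment, N m; "width": opening from 0.0 (shut) to 1.0 (fully open); "grip_force": force on a finger pad.
Only numpy, scipy, OpenCV 4.12 (cv2) and the standard library are available. Lean on these libraries where they do the work, as an engineer would, in place of code of your own. Each camera call takes 0.05 s, during which the arm holds its last target. There are 200 camera calls.

### The job

Open the mineral analyser's sample chamber with the fingertips: press the orange snap tab fully down until it stays in, then push the released blue cover along its rails until the chamber under it is wholly uncovered. The cover stays flat on the analyser between its rails: do not lift or tip it. Leave the stone in the chamber and the minerals and tape rolls round the analyser where they are.

Things in the scene. Friction and masses are not known exactly. Their poses are not given: they have to be found in the camera images.
- analyser: White instrument, 215 x 137 mm, deck 40 mm high, fixed on the table. Origin on the table under the chamber's centre; x along the rails, the way the cover opens; y to the tab's side; z up. It spans x -75..140, y -52..85 mm. From x -75 to -42 a step only 30 mm high leaves finger room behind the cover.
- chamber (a point): Centre of the mouth of the sample chamber, 40 mm above the table: a well 56 x 50 mm (x, y), floor 10 mm above the table. Axes as the analyser's. Grey guide rails along x on both sides, y = 36.5 to 41.5 mm either side, 52 mm above the table; lips (in to 31.5 mm) hold the cover down. A grey end stop across the deck at x = 125 mm ends the cover's travel at 85 mm.
- cover: Blue sliding cover, loose, 80 x 70 mm (x, y), plate 8 mm thick, 0.08 kg. Origin: centre of its underside; seated it is over the chamber's centre, axes as the analyser's. At its -x end stands a thumb ledge 58 mm wide, 26 mm high, upright to -x, sloping behind. The tab's tongue in its +y edge blocks it (1 to 3 mm of play). Chamber wholly uncovered: moved over 68 mm along the analyser's +x.
- push_face (a point): Middle of the cover's upright push face, 40 mm towards -x from the cover's centre and 13 mm above its underside. It moves with the cover and is pushed along the analyser's +x; the face covers 13 mm below to 13 mm above this point and 29 mm to either side.
- tab_top (a point): Centre of the flat top of the orange snap tab's pad, 28 x 28 mm, 62 mm towards the analyser's +y from the chamber's centre; 67 mm above the table when up, 56 mm when fully pressed. It moves with the tab.
- tab (a joint): Travel of the snap tab in m: 0 up (locked), 0.011 fully pressed straight down. It takes about 4 N to move and stays where it is left (no spring back). The cover is free from about 0.009.
- specimen: Brown stone, 26 x 30 x 18 mm, loose on the chamber's floor under the cover, not to be touched. Origin at the centre of its underside.
- amethyst: Violet crystal on grey rock, 58 x 80 x 42 mm high, loose on the table on the side of the analyser away from the tab; origin at the centre of its underside. Bystander.
- limonite: Yellow-brown stone, 40 x 56 x 26 mm high, loose on the table on the side of the analyser away from the tab; origin at the centre of its underside. Bystander.
- tape_yellow: Yellow tape roll, 52 mm across, 28 mm high, loose on the table on the tab's side; origin at the centre of its underside. Bystander.
- tape_blue: Blue tape roll, 52 mm across, 28 mm high, loose on the table on the tab's side; origin at the centre of its underside. Bystander.
Mind the look-alikes: they are no part of the job. What is shaped like the cover but white is not meant.

How it is judged (in metres and radians):
On the way, in this order (a step that is already met when the one before it is completed fails the run):
1. the snap tab is pressed fully down while the cover is still on its seat (value of joint tab above 0.0095 m and x of cover in the frame of analyser below 0.006 m), for 0.2 s.
2. the cover is pushed along the rails until the chamber is wholly uncovered (x of cover in the frame of analyser above 0.068 m and z of cover in the frame of analyser between 0.036 and 0.044 m and angle between cover's own z axis and vertical below 0.08 rad), for 0.2 s.
At the end, for the whole second after the job is handed in: The tab is still pressed in (9.5 mm or more of its 11), the cover lies flat and at rest between the rails, 68 to 90 mm along the rails from its seat (chamber wholly uncovered), the stone in the chamber is within 15 mm and every bystander within 20 mm of where it stood (all of step 2 and value of joint tab above 0.0095 m and x of cover in the frame of analyser below 0.09 m and y of cover in the frame of analyser between -0.006 and 0.006 m and linear speed of cover below 0.01 m/s and distance of specimen from where it was at the start of the episode below 0.015 m and distance of each of amethyst, limonite, tape_yellow, tape_blue from where it was at the start of the episode below 0.02 m); the robot touches nothing.
It fails at once if the cover is lifted off the deck (more than 8 mm) (z of cover in the frame of analyser above 0.048 m).
It fails at once if the cover is tipped (more than 0.2 rad) (angle between cover's own z axis and vertical above 0.2 rad).
It fails at once if the stone in the chamber is moved more than 15 mm (distance of specimen from where it was at the start of the episode above 0.015 m).
It fails at once if a mineral or tape roll is moved more than 20 mm (distance of any of amethyst, limonite, tape_yellow, tape_blue from where it was at the start of the episode above 0.02 m).
It also fails if it takes over 42 s, if anything falls off the work surface, if the arm or the gripper's body presses on something with over 40 N, if the wrist force passes 120 N, or if a joint passes its speed limit or range.

## Working session

There is one attempt and no reset: what is moved stays moved. The work goes in short steps, Python scripts to look and compute and a tool call to move; the robot and the scene stay as the last step left them, time stands still between calls to the robot, and variables do not carry over. Pictures are saved under pics/ and viewed, at most 10 in all, crops included, and the job is handed in when it is done.

Besides the shell and the picture viewer there is one more tool, called after ">>>" as a command line: name --argument value ..., lists and objects as JSON in quotes. carry_out: Moves the arm, as the interface text tells. Its arguments: {"type":"object","properties":{"targets":{"type":"string"},"force":{"type":"number"}},"required":["targets"]}

```bash
mkdir -p pics
python3 - <<'E'
from bench import *
import cv2,pickle
s=sense();print(s)
d={}
for n in("scene","top"):
    c=get_calibration(n);p,z=capture(n);d[n]=(c,p,z);cv2.imwrite(f"pics/{n}0.png",p[:,:,::-1]);print(n,c)
pickle.dump(d,open("d0.pkl","wb"))
E
```

```text
{'t': 0.0, 'joint_pos': array([ 1.51912042e+00,  3.59373067e-01,  1.10669012e-02, -3.52285362e-04,
       -1.22407926e+00, -2.88100828e-01]), 'qvel': array([-0.00016363,  0.00139257, -0.00125905, -0.00027927,  0.00036856,
        0.00020365]), 'joint_torque': array([ 7.02877533e-04, -5.82715344e+01,  2.93062645e+01,  6.99704692e+00,
        6.97860582e-03, -1.33429407e-04]), 'tcp_pos': array([224.82348556, 635.94932426, 225.63472748]), 'ee_rot': array([ 3.09473952e+00, -5.31068613e-01, -2.22154381e-04]), 'contact_force': array([0.42667477, 1.24382125, 0.2468567 ]), 'ft_torque': array([0.03223102, 0.0010909 , 0.00802844]), 'grip_force': 0.0, 'width': 1.0004614662362905}
scene {'K': array([[394.29182772,   0.        , 319.85031477],
       [  0.        , 394.29182772, 202.15399439],
       [  0.        ,   0.        ,   1.        ]]), 'k1': 0.0010628157215122284, 'R': array([[ 0.79381661, -0.6080858 ,  0.00931978],
       [-0.24806535, -0.337749  , -0.90795881],
       [ 0.5552646 ,  0.71844086, -0.41895578]]), 't': array([-413.70902796,  210.97927105,  534.43608414])}
top {'K': array([[407.0844015 ,   0.        , 319.02844083],
       [  0.        , 407.0844015 , 200.30827966],
       [  0.        ,   0.        ,   1.        ]]), 'k1': 0.009532490546971075, 'R': array([[ 1.70902493e-02, -9.99848358e-01,  3.34439629e-03],
       [-9.83472907e-01, -1.74131516e-02, -1.80216045e-01],
       [ 1.80246953e-01, -2.09186000e-04, -9.83621366e-01]]), 't': array([ 23.73005601, 549.03864691, 833.40242185])}
```

View pics/scene0.png

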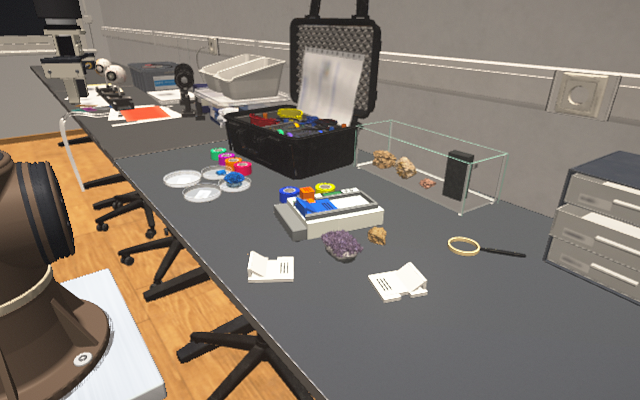

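View pics/top0.png

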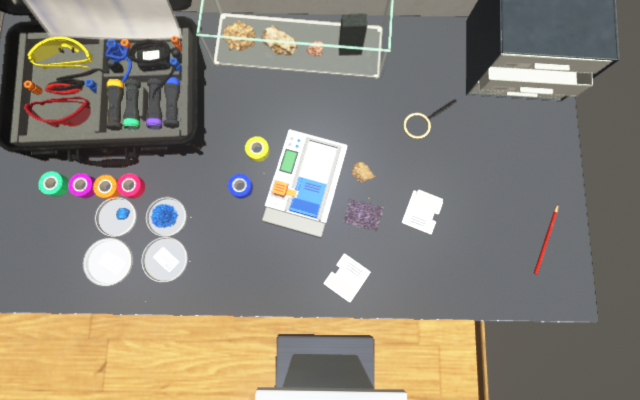

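The top view shows the analyser around (305,185). The tab is at (280,188), the blue cover at (308,197), the step at the lower end (295,220), and the opening runs up and slightly right. The white look-alikes are at (422,212) and (348,278).

```bash
cat > h.py <<'E'
import numpy as np,cv2
def ray(c,uv):
    K=c["K"];uv=np.atleast_2d(uv).astype(float)
    D=np.array([c["k1"],0,0,0,0])
    n=cv2.undistortPoints(uv[:,None],K,D)[:,0]
    d=np.c_[n,np.ones(len(n))]@c["R"]; o=-c["R"].T@c["t"]
    return o,d
def plane(c,uv,z):
    o,d=ray(c,uv); return o+d*((z-o[2])/d[:,2])[:,None]
def tri(c1,u1,c2,u2):
    o1,d1=ray(c1,u1);o2,d2=ray(c2,u2);d1=d1[0]/np.linalg.norm(d1);d2=d2[0]/np.linalg.norm(d2)
    s=np.linalg.lstsq(np.c_[d1,-d2],o2-o1,rcond=None)[0]
    a=o1+s[0]*d1;b=o2+s[1]*d2;return (a+b)/2,np.linalg.norm(a-b)
def mask(p,lo,hi,roi):
    h=cv2.cvtColor(p,cv2.COLOR_RGB2HSV);m=cv2.inRange(h,np.array(lo),np.array(hi))
    q=np.zeros_like(m);x0,y0,x1,y1=roi;q[y0:y1,x0:x1]=m[y0:y1,x0:x1];
    n,l,st,ce=cv2.connectedComponentsWithStats(q);i=1+np.argmax(st[1:,4]);return (l==i).astype(np.uint8),st[i],ce[i]
E
python3 - <<'E'
from h import *;import pickle
d=pickle.load(open("d0.pkl","rb"))
c,p,z=d["top"]
mo,so,co=mask(p,(5,130,120),(20,255,255),(262,170,300,205))
mb,sb,cb=mask(p,(95,120,80),(125,255,255),(285,170,335,222))
print(so,co,plane(c,co,67));print(sb,cb,plane(c,cb,48))
r=cv2.minAreaRect(np.argwhere(mb)[:,::-1].astype(np.float32));b=cv2.boxPoints(r);print(b,plane(c,b,48))
k=cv2.morphologyEx(mask(p,(0,0,140),(180,60,255),(255,125,350,240))[0],cv2.MORPH_CLOSE,np.ones((25,25)))
b=cv2.boxPoints(cv2.minAreaRect(np.argwhere(k)[:,::-1].astype(np.float32)));print(b,plane(c,b,40))
cs,ps,_=d["scene"]
ms,ss,c2=mask(ps,(5,150,120),(18,255,255),(298,180,325,205));print(ss,c2,tri(c,co,cs,c2))
a=cv2.resize(p[110:250,220:380],None,fx=5,fy=4.25,interpolation=cv2.INTER_CUBIC)[:,:800];cv2.imwrite("pics/crop0.png",a[:595,:,::-1])
E
```

```text
[273 182  15  14 126] [279.88888889 188.65079365] [[569.24238032 117.34708715  67.        ]]
[290 178  35  39 901] [307.63596004 197.28523862] [[555.1309488   58.18837107  48.        ]]
[[288.9685  209.71349]
 [298.1089  176.80803]
 [325.0315  184.28654]
 [315.8911  217.192  ]] [[527.03546146  97.97587705  48.        ]
 [600.54859529  80.1267051   48.        ]
 [584.78181005  20.74023421  48.        ]
 [511.72783279  39.41181519  48.        ]]
[[259.02145 219.59097]
 [285.74362 125.17273]
 [365.22617 147.66779]
 [338.504   242.08603]] [[505.42857493 162.97011083  40.        ]
 [722.34167761 111.76546475  40.        ]
 [672.45899485 -68.49483784  40.        ]
 [459.62142556 -10.2300647   40.        ]]
[300 187  15  16 160] [306.9125 193.4125] (array([572.51008867, 118.27037968,  54.18710267]), np.float64(1.3002464239823095))
```

View pics/crop0.png

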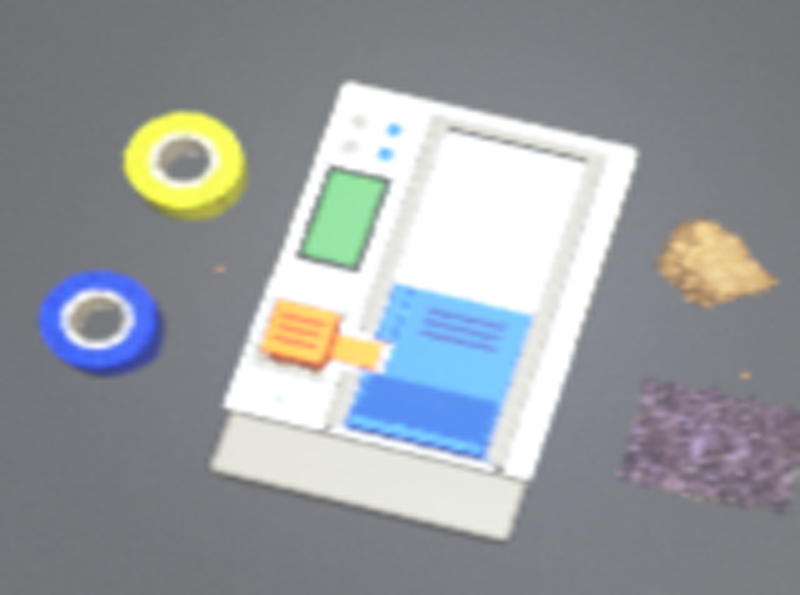

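>>> carry_out --targets "480 432 0 -0.1 0;480 432 0 -0.1 0;480 432 0 -0.1 0;480 432 0 -0.1 0;480 432 0 -0.1 0;480 432 0 -0.1 0;480 432 0 -0.1 0;480 432 0 -0.1 0;480 432 0 -0.1 0;480 432 0 -0.1 0;480 432 0 -0.1 0;480 432 0 -0.1 0"

```text
t: 1.3
tcp_pos: [512.1, 107.4, 226.6]
ee_rot: [-3.119, 0.375, -0.0]
contact_force: [0.6, 0.6, -0.5]
width: 0.015
grip_force: 0.0
```

Run:
```python
from bench import *
import cv2,pickle
for i in range(2):
    c=get_calibration("wrist");s=sense();p,z=capture("wrist")
print(s["tcp_pos"],s["ee_rot"],abs(s["qvel"]).max(),c)
pickle.dump((c,p,z),open("w1.pkl","wb"));cv2.imwrite("pics/w1.png",p[:,:,::-1])
```

```text
[514.18852699 102.12039295 226.27909817] [ 3.11652257e+00 -3.79955576e-01 -3.73622492e-04] 0.18248475324196423 {'K': array([[293.17415634,   0.        , 316.74603791],
       [  0.        , 293.17415634, 201.96174016],
       [  0.        ,   0.        ,   1.        ]]), 'k1': -0.024055226954619636, 'R': array([[-0.24084685, -0.97055875,  0.00291502],
       [-0.92510845,  0.23047454,  0.30175461],
       [-0.29354242,  0.06997994, -0.95338117]]), 't': array([222.49739984, 414.96926644, 533.39230872])}
```

View pics/w1.png

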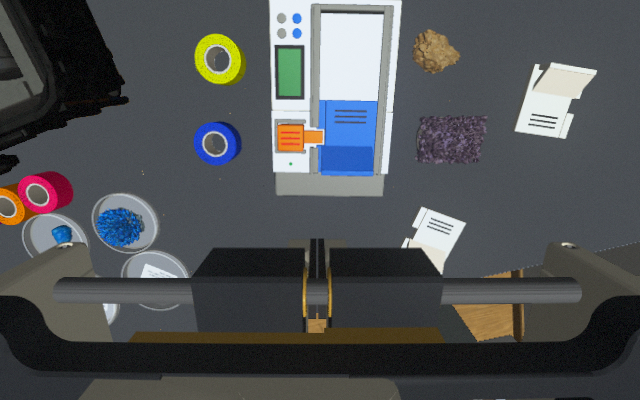

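The wrist view shows the tab pad at (291,137), the cover spanning (318–377, 100–175), the ledge at its lower edge around y=147–175, and the step at y≈185.

```bash
cat > m.py <<'E'
from h import *
def meas(c,p,roio,roib):
    mo,so,co=mask(p,(5,130,120),(20,255,255),roio)
    mo=cv2.morphologyEx(mo,cv2.MORPH_OPEN,np.ones((15,15),np.uint8)) if so[4]>300 else mo
    mo2=cv2.boxPoints(cv2.minAreaRect(np.argwhere(mo)[:,::-1].astype(np.float32)))
    mb,sb,cb=mask(p,(95,120,60),(125,255,255),roib)
    b=cv2.boxPoints(cv2.minAreaRect(np.argwhere(mb)[:,::-1].astype(np.float32)))
    return mo2,b
E
python3 - <<'E'
from m import *;import pickle
d=pickle.load(open("d0.pkl","rb"));ct,pt,_=d["top"]
c,p,z=pickle.load(open("w1.pkl","rb"))
o,b=meas(c,p,(265,110,330,165),(310,90,385,180));print(o,o.mean(0),plane(c,o,67),plane(c,o.mean(0),67))
print(b);print(plane(c,b,48),plane(c,b,66))
print("depths tab",np.median(z[130:145,285:297]),"cover",np.median(z[105:125,330:365]),"ledge",np.median(z[165:172,330:365]))
def d2p(u,v):
    _,dd=ray(c,(u,v));oo=-c["R"].T@c["t"];return oo+dd[0]*z[v,u]
for u,v in((291,137),(347,112),(347,140),(347,150),(347,165),(347,172),(300,185),(347,187),(282,160)):print(u,v,d2p(u,v).round(1))
ot,bt=meas(ct,pt,(262,170,300,205),(285,170,335,222))
print(tri(ct,ot.mean(0),c,o.mean(0)))
E
```

```text
[[0. 0.]
 [0. 0.]
 [0. 0.]
 [0. 0.]] [0. 0.] [[767.33228154 351.85184903  67.        ]
 [767.33228154 351.85184903  67.        ]
 [767.33228154 351.85184903  67.        ]
 [767.33228154 351.85184903  67.        ]] [[767.33228154 351.85184903  67.        ]]
[[315.963   174.66585]
 [317.62933  99.68065]
 [377.08887 101.00197]
 [375.42255 175.98717]]
[[523.55736319 100.40716042  48.        ]
 [603.35339384  78.68312384  48.        ]
 [586.61820837  16.41960657  48.        ]
 [505.31331132  33.46359051  48.        ]] [[527.34903198  99.46983088  66.        ]
 [602.85314222  78.91424636  66.        ]
 [587.01807776  19.9996433   66.        ]
 [510.08625723  36.12689715  66.        ]]
depths tab 312.04843 cover 322.2367 ledge 324.17188
291 137 [573.1 115.5  63.8]
347 112 [583.2  50.4  46.8]
347 140 [553.4  56.8  45.7]
347 150 [542.8  59.4  48.5]
347 165 [528.7  63.8  61.6]
347 172 [521.5  65.5  63.5]
300 185 [511.1 124.1  26.7]
347 187 [495.1  67.7  29.2]
282 160 [548.2 135.6  37.7]
(array([534.22717586,  66.06943665, 416.20643573]), np.float64(84.14343901292372))
```

```bash
cat > m2.py <<'E'
from m import *;import pickle
def run(c,p,ct=None,pt=None):
    h=cv2.cvtColor(p,cv2.COLOR_RGB2HSV)
    def tabc(c,p,roi):
        h=cv2.cvtColor(p,cv2.COLOR_RGB2HSV);m=cv2.inRange(h,(3,110,110),(22,255,255));x0,y0,x1,y1=roi
        q=np.zeros_like(m);q[y0:y1,x0:x1]=m[y0:y1,x0:x1];return cv2.morphologyEx(q,cv2.MORPH_CLOSE,np.ones((5,5)))
    w=cv2.inRange(h,(0,0,150),(180,70,255))
    R=[];
    for v in range(20,165,4):
        u=np.nonzero(w[v,375:412])[0]
        if len(u):R.append((375+u.max(),v))
    R=np.array(R);P=plane(c,R,40)[:,:2]
    vx,vy,x0,y0=cv2.fitLine(P.astype(np.float32),cv2.DIST_HUBER,0,.01,.01).ravel()
    if vx<0:vx,vy=-vx,-vy
    print("edge",np.degrees(np.arctan2(vy,vx)),x0,y0,"res",np.abs((P-[x0,y0])@[-vy,vx]).max())
    q=tabc(c,p,(268,110,330,165));n=q.sum(0)/255
    q[:,np.nonzero(n>0.75*n.max())[0].max()+1:]=0
    b=cv2.boxPoints(cv2.minAreaRect(np.argwhere(q)[:,::-1].astype(np.float32)))
    print("tab",b.round(1).tolist(),plane(c,b,67).round(1).tolist(),plane(c,b.mean(0),67))
    return np.array([vx,vy]),np.array([x0,y0]),b.mean(0)
E
python3 - <<'E'
from m2 import *
from bench import *
import time
c=get_calibration("wrist");s=sense();p,z=capture("wrist");print(s["t"],s["tcp_pos"],abs(s["qvel"]).max())
pickle.dump((c,p,z),open("w2.pkl","wb"))
e,o,t=run(c,p)
_,b=meas(c,p,(265,110,330,165),(310,90,385,180))
print(b.round(1).tolist(),plane(c,b,48).round(1).tolist(),plane(c,b,66).round(1).tolist())
n=np.array([-e[1],e[0]])
far=plane(c,b,48);i=np.argsort(b[:,1])[:2];f=far[i,:2].mean(0)
print("chamber from far edge",f-40*e, "lat from side edge", (f-o)@n, "(expect 52)")
near=plane(c,b[np.argsort(b[:,1])[2:]],66)[:,:2].mean(0);print("near->centre",near+40*e)
d=pickle.load(open("d0.pkl","rb"));ct,pt,_=d["top"];print(tri(ct,(279.9,188.7),c,t))
E
```

```text
1.4 [513.03705737 104.5484223  226.03824394] 0.0936584511582351
edge -14.598948 579.9484 -1.8472376 res 0.6782450619906445
tab [[279.0, 123.0], [305.0, 123.0], [305.0, 149.0], [279.0, 149.0]] [[589.0, 125.8, 67.0], [582.4, 99.6, 67.0], [556.3, 106.4, 67.0], [563.1, 133.4, 67.0]] [[572.86696613 116.25875287  67.        ]]
[[318.20001220703125, 172.89999389648438], [319.5, 98.0], [379.1000061035156, 99.0], [377.79998779296875, 173.89999389648438]] [[523.8, 99.9, 48.0], [603.3, 78.6, 48.0], [586.7, 16.4, 48.0], [505.7, 33.0, 48.0]] [[527.5, 99.1, 66.0], [602.7, 79.0, 66.0], [587.0, 20.1, 66.0], [510.4, 35.8, 66.0]]
chamber from far edge [556.24864721  57.58355298] lat from side edge 51.538427436996635 (expect 52)
near->centre [557.6470437   57.38934255]
(array([571.99850427, 118.13303265,  53.38295507]), np.float64(1.049912823067771))
```

>>> carry_out --targets "30 -15 40 0.015 0;55 -26 80 0.015 0;55 -26 130 0.015 0;55 -26 130 0.015 0;55 -26 130 0.015 0;55 -26 130 0.015 0;55 -26 130 0.015 0"

```text
t: 2.15
tcp_pos: [572.4, 122.6, 99.5]
ee_rot: [-3.114, 0.397, -0.006]
contact_force: [-0.1, -0.0, 0.3]
width: 0.007
grip_force: 0.0
```

```bash
cat > rel.py <<'E'
from bench import *
import numpy as np
from scipy.spatial.transform import Rotation as Ro
s=sense();R=Ro.from_rotvec(s["ee_rot"]).as_matrix();y=np.radians(-14.6);e=np.array([np.cos(y),np.sin(y),0]);n=np.array([-e[1],e[0],0])
C=np.array([556.9,57.6,0]);d=s["tcp_pos"]-C
print("t",s["t"],"tcp",s["tcp_pos"],"analyser",d@e,d@n,d[2],"heading",np.degrees(np.arctan2(R[1,0],R[0,0])),"F",s["contact_force"])
def go(x,yy,z): print("tool shift to",(x,yy,z),(R.T@(C+e*x+n*yy+[0,0,z]-s["tcp_pos"])).round(1))
E
python3 - <<'E'
from rel import *
go(0,62,75)
c=get_calibration("wrist")
import cv2
p,z=capture("wrist");cv2.imwrite("pics/w3.png",p[:,:,::-1])
E
```

```text
t 2.15 tcp [572.44013058 122.59530622  99.53751684] analyser -1.3449982556294149 66.81374461327147 99.53751684270219 heading -14.539076890646662 F [-0.12592723 -0.03843342  0.31595308]
tool shift to (0, 62, 75) [ 1.3  4.9 24.5]
```

View pics/w3.png

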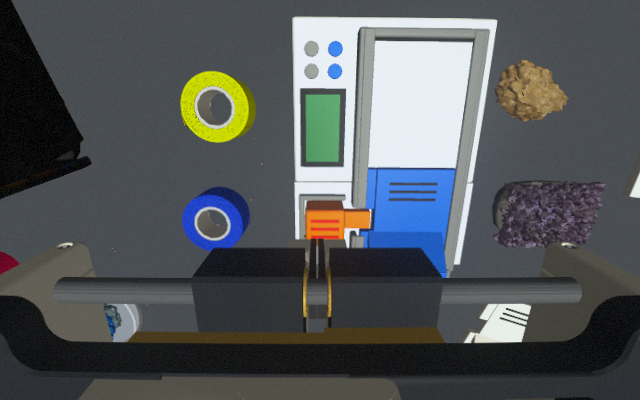

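The tab pad is centred near (325,221) and the fingertips are just above it around (318,243). I'll shift slightly and descend.

>>> carry_out --targets "1.5 4 10 0 0;1.5 4 20 0 0;1.5 4 24 0 0;1.5 4 26 0 0;1.5 4 28 0 0;1.5 4 30 0 0;1.5 4 30 0 0"

```text
t: 2.9
tcp_pos: [571.7, 117.2, 66.3]
ee_rot: [3.116, -0.399, -0.0]
contact_force: [-0.0, 1.0, 0.1]
width: 0.005
grip_force: 0.0
```

Run:
```python
from rel import *
go(0,62,56)
```

```text
t 2.9 tcp [571.67184003 117.24561716  66.33656498] analyser -0.7399873766697773 61.44313894251176 66.33656498314069 heading -14.596179742872492 F [-0.02275695  1.04114852  0.07662671]
tool shift to (0, 62, 56) [ 0.7 -0.6 10.3]
```

>>> carry_out --targets "0.5 -0.5 1.5 0 0;0.5 -0.5 3 0 0;0.5 -0.5 4.5 0 0;0.5 -0.5 6 0 0;0.5 -0.5 6 0 0"

```text
t: 3.4
tcp_pos: [572.3, 117.6, 60.4]
ee_rot: [3.116, -0.399, -0.0]
contact_force: [-0.8, -0.3, 1.7]
width: 0.01
grip_force: 1.0
```

>>> carry_out --targets "0 0 1.5 0 0;0 0 3 0 0;0 0 4.5 0 0;0 0 4.5 0 0"

```text
t: 3.8
tcp_pos: [572.4, 117.6, 56.2]
ee_rot: [3.116, -0.399, 0.0]
contact_force: [-3.1, -0.4, 4.4]
width: 0.002
grip_force: 2.7
```

>>> carry_out --targets "0 0 1 0 0;0 0 1.5 0 0;0 0 1.5 0 0"

```text
t: 4.1
tcp_pos: [572.6, 117.7, 55.9]
ee_rot: [-3.116, 0.398, -0.001]
contact_force: [-6.0, 0.1, 16.3]
width: 0.002
grip_force: 8.0
```

Bottomed out: the force jumped to 16 N at z≈56. I'll hold, then retract.

>>> carry_out --targets "0 0 0 0 0;0 0 0 0 0;0 0 -2 0 0;0 0 -10 0 0;0 0 -35 0 0;0 0 -45 0 0;0 0 -45 0 0"

```text
t: 4.8
tcp_pos: [573.6, 118.2, 101.3]
ee_rot: [-3.114, 0.399, -0.005]
contact_force: [-0.4, 0.2, -0.2]
width: 0.008
grip_force: 0.0
```

Run:
```python
from rel import *
go(-60,0,100);go(-60,0,46)
import cv2
p,z=capture("wrist");cv2.imwrite("pics/w4.png",p[:,:,::-1])
```

```text
t 4.8 tcp [573.58842786 118.22166909 101.26233646] analyser 0.8686794614519933 62.870786412295516 101.26233646261527 heading -14.587925833128788 F [-0.36664209  0.19911613 -0.20993919]
tool shift to (-60, 0, 100) [-60.9  62.9   0.9]
tool shift to (-60, 0, 46) [-61.   63.   54.9]
```

View pics/w4.png

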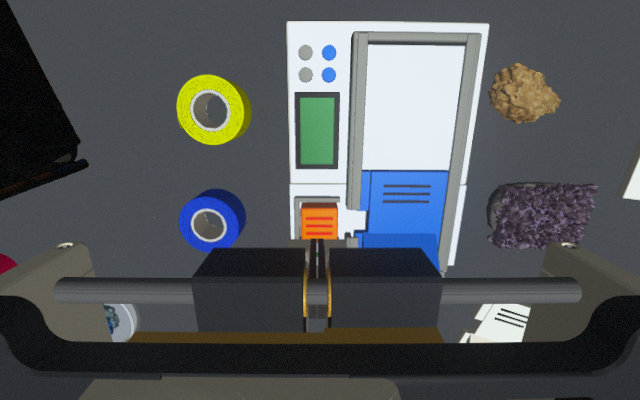

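The tab is down: its tongue no longer shows in the cover edge at (357,220), and the cover is still seated. Next I go behind the ledge.

>>> carry_out --targets "-40 40 0 0 0;-62 63 0 0 0;-62 63 0 0 0;-62 63 25 0 0;-62 63 45 0 0;-62 63 53 0 0;-62 63 53 0 0;-62 63 53 0 0"

```text
t: 5.65
tcp_pos: [496.8, 72.4, 46.7]
ee_rot: [3.116, -0.399, -0.0]
contact_force: [-0.9, 1.0, -0.7]
width: 0.006
grip_force: 0.0
```

Run:
```python
from rel import *
go(-50,0,46)
```

```text
t 5.65 tcp [496.7514051   72.36099639  46.66526737] analyser -61.92714176050079 -0.8772661399627388 46.665267367313774 heading -14.587028709971122 F [-0.85192722  1.0395816  -0.65471313]
tool shift to (-50, 0, 46) [11.9 -0.9  0.7]
```

>>> carry_out --targets "5 -1 0 0 0;9 -1 0 0 0;12 -1 0 0 0;14 -1 0 0 0;17 -1 0 0 0;20 -1 0 0 0;24 -1 0 0 0;28 -1 0 0 0;32 -1 0 0 0;36 -1 0 0 0;40 -1 0 0 0;40 -1 0 0 0"

```text
t: 6.85
tcp_pos: [536.1, 63.1, 46.5]
ee_rot: [-3.116, 0.399, -0.001]
contact_force: [-0.6, -0.2, -0.2]
width: 0.004
grip_force: 0.0
```

Run:
```python
from rel import *
go(26,0,46)
import cv2
p,z=capture("top");a=cv2.resize(p[120:240,230:370],None,fx=5,fy=5);cv2.imwrite("pics/t5.png",a[:,:,::-1])
```

```text
t 6.85 tcp [536.10840185  63.101486    46.50760214] analyser -21.50697624754443 0.0829136478332595 46.50760214125133 heading -14.606404448004204 F [-0.60410016 -0.18193424 -0.1542172 ]
tool shift to (26, 0, 46) [47.5  0.1  0.5]
```

View pics/t5.png

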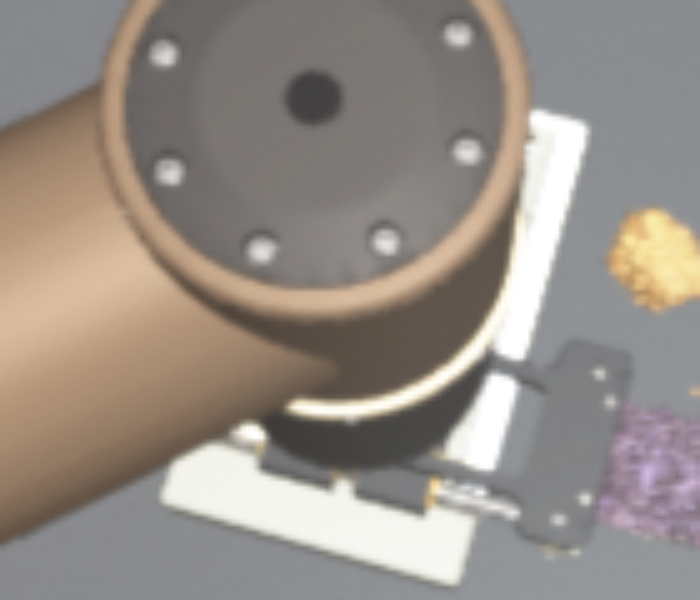

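The arm hides the cover in the top view, but the tool moved freely with low force. I'll continue pushing, then check with the wrist camera.

>>> carry_out --targets "4 0 0 0 0;8 0 0 0 0;12 0 0 0 0;16 0 0 0 0;20 0 0 0 0;24 0 0 0 0;28 0 0 0 0;32 0 0 0 0;36 0 0 0 0;40 0 0 0 0;44 0 0 0 0;48 0 0 0 0"

```text
t: 8.1
tcp_pos: [582.2, 51.0, 46.6]
ee_rot: [3.116, -0.399, 0.0]
contact_force: [-1.2, -0.4, 0.5]
width: 0.005
grip_force: 0.6
```

>>> carry_out --targets "0 0 0 0 0;-10 0 0 0 0;-14 0 0 0 0;-14 0 -20 0 0;-14 0 -60 0 0;-30 0 -90 0 0;-50 0 -110 0 0;-90 0 -120 0 0;-110 0 -130 0 0;-110 0 -130 0 0;-110 0 -130 0 0;-110 0 -130 0 0"

```text
t: 9.3
tcp_pos: [475.6, 78.8, 176.4]
ee_rot: [3.116, -0.399, 0.0]
contact_force: [1.0, -0.4, -0.2]
width: 0.002
grip_force: 0.0
```

Run:
```python
from rel import *
from h import *
c=get_calibration("wrist");p,z=capture("wrist");cv2.imwrite("pics/w6.png",p[:,:,::-1])
m,s_,ce=mask(p,(95,120,60),(125,255,255),(300,0,420,240))
b=cv2.boxPoints(cv2.minAreaRect(np.argwhere(m)[:,::-1].astype(np.float32)));print(s_,ce)
for h_ in(48,66):print(h_,[((q-C)@e,(q-C)@n) for q in plane(c,b,h_)])
```

```text
t 9.3 tcp [475.5585502   78.83696356 176.35008852] analyser -84.06805469000854 0.047517344953138974 176.35008852373798 heading -14.584277644638204 F [ 0.95331958 -0.36556282 -0.15807782]
[ 300    0   56   64 3518] [326.98976691  31.25724844]
48 [(np.float64(37.64604697850958), np.float64(14.97423807114357)), (np.float64(86.79739171515577), np.float64(14.192642241250132)), (np.float64(86.84585504952669), np.float64(-32.26230957808552)), (np.float64(37.67301261271123), np.float64(-33.98957288462401))]
66 [(np.float64(35.14223879003572), np.float64(14.050369717625768)), (np.float64(81.18609695437803), np.float64(13.3181885794234)), (np.float64(81.23149630013154), np.float64(-30.199750228994983)), (np.float64(35.167499580826856), np.float64(-31.81781108012437))]
```

View pics/w6.png

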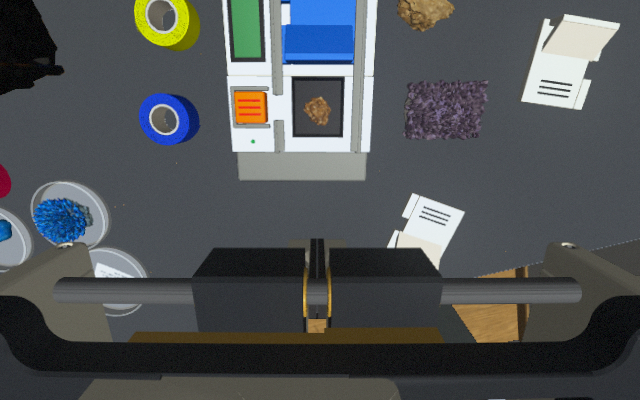

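The chamber is fully open at (317,107) with the stone in it. The cover's ledge edge is at v≈62, which puts the cover about 75 mm along its rails. The minerals and tape rolls have not been touched.

```bash
python3 -c "
from bench import *
print(hand_in())"
```

```text
the job is handed in; nothing more can be done
None
```

I pressed the tab down until it bottomed out, pushed the cover about 75 mm along its rails so the chamber is fully open with the stone inside, and handed the job in (no verdict was returned).

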